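# Shift the stick lathe into third gear

### The arm

A 6-joint arm with a two-finger parallel gripper is mounted at the origin on the work surface. World frame = base frame: x ahead of the robot, y to its left, z up, the work surface at z = 0. Lengths are in m, angles in rad, forces in N, time in s.
With the tool pointing down it reaches from about 0.3 to 0.775 m from the base axis. Payload 14.6 kg.
Tool frame: the origin (TCP) lies between the finger pads; the fingertips stand 19 mm ahead of it and the grasp point (between the pads) is the TCP (ctrl.finger_overhang is the distance from the TCP to the fingertips, in m); z points along the fingers, y is the direction in which the jaws open and shut (so a half turn about z gives the same grasp; the last joint's range is limited). The gripper opens to 94 mm and grips with 3 to 60 N. Pads are 16 mm wide; open, the fingers measure 119 mm over their backs; the gripper's body (75 mm by 177 mm) begins 78 mm behind the grasp point.
Start: joints at [-1.186, 0.3, 1.521, -0, 1.321, -0.067], TCP at [0.24, -0.495, 0.224] pointing down, gripper open.
Joint ranges: [-3.03, 3.03], [-0.79, 2.21], [0.23, 2.52], [-1.04, 4.18], [0, 3.07], [-2.55, 2.55]. Speed limits (rad/s): [2.22, 2.22, 2.57, 3.14, 3.14, 3.14].

### API

Orientations are given as [roll, pitch, yaw] about the fixed x, y, z axes, in that order (R = Rz(yaw) Ry(pitch) Rx(roll)).
In Python, from station import ctrl gives the robot as it stands.
- The arm moves only by the tool send_rows, never from a script. Its argument "series" is a list of rows, each a list of 7 numbers: the turn, a rotation vector about the tool's x, y, z in degrees, then the shift along the tool's x, y, z in m, then the gripper's target within -1 to 1 (fully open at 1, half-way at 0, shut at -1). A call has 1 to 8 rows; each row is the pose to reach, as a shift and turn from the pose commanded when the call began, along the tool's axes at that moment; what a row does not reach only later rows make up. A row lasts 1/10 s, in which the tool goes at most 50 mm and 8.59 degrees, less where a joint would pass 70% of its speed; a pose out of reach is approached as far as the arm can. A call with a gripper value outside its range is refused whole. The fingers move at their own pace and stop on an object; "force" is the grip in N (left out, the last holds). Time passes only in rows, so rows that repeat a pose let the fingers close. It gives the time, the measured TCP pose, the force and the opening at its end, in the units of the state.
- ctrl.get_obs(): the state, without advancing time (a new reading comes with each control period).
- ctrl.camera(name): name is "scene" or "side" or "wrist"; returns a dict with "pixels" (480x640x3 uint8, red, green, blue), "z_map" (480x640 float32, m along the optical axis (not along the pixel's ray), 0 where there is no reading), "fov_y" (degrees; the focal length in pixels is half the picture's height over the tangent of half this angle, whatever the lens; pixels are square), "cx", "cy" (the principal point, pixels), "k1" (the pictures are not rectified: a ray, as slopes to the right and down, at radius r is drawn at 1 + k1 r^2 times it, then the intrinsics apply), "R" (3x3) and "t" (3): a world point X has camera coordinates R X + t. Camera axes: x right, y down, z forward; pixel columns grow to the right and rows downward; lengths in m; the calibration is good to about 2 mm. A picture is of the moment at which its call begins.
- ctrl.hand_in(): hands the job in, once; it reports no verdict.
The state is a dict: "time_s": time; "qpos": joint angles; "joint_vel": joint speeds; "tau": joint torques, N m; "ee_pos": TCP position; "eef_rot": TCP orientation; "force": force on the tool from outside, world axes, zero at the start; "moment": the same for the moment, N m; "grip_width": finger opening in m.
Only numpy, scipy, OpenCV 4.12 (cv2) and the standard library are available. Lean on these libraries where they do the work, as an engineer would, in place of code of your own. Each camera call takes 0.05 s, during which the arm holds its last target.

### The job

The bench lathe for turning walking sticks is to run in third gear. Keep the fingers closed and push the gear lever by its red ball with their outside, never taking it between them and without forcing it: out of the left-hand slot to neutral, across to the right and straight forward into third (far right), fully home, without going into fourth (near right) on the way. Leave everything else on the bench and the lathe undisturbed.

Things in the scene. Friction and masses are not known exactly. Their poses are not given: they have to be found in the camera images.
- lathe: Green bench lathe, fixed; its place and yaw (to 0.2 rad) vary. Origin on the bench (z = 0) straight under the gear lever's pivot. x = forward (away from the robot, to the headstock), y = left, z up; the bed runs to the right (-y). The lever rises from a low green casing, 150 (x) by 180 mm (y), centred on the origin, top 133 mm high. Forward, back, left and right are meant along these axes.
- gate (a point): Centre of the aluminium gate plate (94 x 84 mm, top at 141 mm) on the casing, at x = y = 0. Its dark H slot: two slots along x, 33 mm apart, joined at x = 0 by a cross channel along y, all 19 mm wide. First is far left, second near left, third far right, fourth near right: one to four white pips beyond each end. The plate's tips between the slots are rounded and guide the lever.
- headstock (a point): Centre of the headstock's top, 212 mm high. The headstock stands behind the casing, from x = 82 to 258 mm, y = -90 to 110 mm in the lathe's frame. Motor and end cover stand left of it, no higher than 190 mm; bed, half-turned stick, tool rest and tailstock right of it (y under -90 mm), no higher than 237 mm.
- knob (a point): Centre of the red ball, 36 mm across, on the lever's end: 215 mm from the pivot, which lies 30 mm above the bench, so 245 mm above the bench when upright and 6 to 9 mm lower at the slots' ends. Its axes lean with the lever, z along the stem. The stem is a steel bar 12 mm thick with a 20 mm collar right under the ball.
- shift (a joint): Lever's lean forward, rad: 0 neutral, +0.24 stop of first and third, -0.24 stop of second and fourth; 0.1 rad = 21 mm at the ball. Starts anywhere in the left-hand slot, -0.22 to 0.22. It crosses only within about 0.03 rad of neutral (to about 0.05 the rounded tips guide it in). Stays where it is left; about 3 N at the ball moves it.
- select (a joint): Lever's lean to the right, rad: -0.15 mid left-hand slot, +0.15 mid right-hand slot, about 0.03 play either way (stops at -0.18 and +0.18). 0.1 rad = 21 mm at the ball, towards the lathe's -y. Stays where it is left; about 3 N at the ball moves it.
- neutral_left (a point): Fixed point of the lathe: where the centre of the red ball stands with the lever in neutral at the left-hand slot.
- neutral_right (a point): Fixed point of the lathe: where the centre of the red ball stands with the lever in neutral at the right-hand slot.
- third (a point): Fixed point of the lathe: where the centre of the red ball stands with the lever fully home in third, against its stop.
- sanding_block: Cork sanding block, 85 x 28 x 22 mm, lying on the left of the gear casing's top; origin at the centre of its underside.
- wax_tin: Round wax tin with a yellow lid, 67 mm across, 34 mm tall, standing on the headstock's top; origin at the centre of its underside.
- glue_bottle: White bottle with red cap, 56 mm across, 160 mm tall, standing on the bench to the left of the gear casing; origin at the centre of its underside.
- cane_handle: Dark wooden cane handle, T-shaped, 140 x 85 x 26 mm, lying on the bench to the right of the gear casing; origin on its underside.
- phone: Grey mobile phone, 50 x 108 x 13 mm, on the bench in front of the lathe; origin at the centre of its underside.
- remote: Grey remote control, 46 x 165 x 20 mm, on the bench in front of the lathe; origin at the centre of its underside.

How it is judged:
On the way, in this order (a step that is already met when the one before it is completed fails the run):
1. the lever has been brought across to the right-hand slot, in neutral (value of joint select above 0.11 rad and value of joint shift between -0.1 and 0.12 rad), for 0.05 s.
2. the lever is fully home in third (value of joint shift above 0.205 rad and value of joint select above 0.1 rad), for 0.2 s.
At the end, for the whole second after the job is handed in: The lever rests fully home in third: forward lean over 0.205 rad (within about 7 mm of the stop at the ball) in the right-hand slot (select over 0.10 rad), at rest (all of step 2 and velocity of joint shift between -0.05 and 0.05 rad/s); the robot touches nothing.
It fails at once if the lever is taken between the fingers (x of the grasp point in the frame of knob between -0.009 and 0.009 m and y of the grasp point in the frame of knob between -0.009 and 0.009 m and z of the grasp point in the frame of knob below 0.012 m).
It fails at once if the lever goes more than half way into fourth (value of joint select above 0.05 rad and value of joint shift below -0.13 rad).
It fails at once if the lever is forced or the lathe struck (over 50 N) (contact force between any of the fingers, the arm and lathe above 50 N).
It fails at once if a bystander is disturbed (moved over 20 mm) (distance of any of sanding_block, wax_tin, glue_bottle, cane_handle, phone, remote from where it was at the start of the episode above 0.02 m).
It also fails if it takes over 48 s, if anything falls off the work surface, if the arm or the gripper's body presses on something with over 40 N, if the wrist force passes 120 N, or if a joint passes its speed limit or range.

## Working session

There is one attempt and no reset: what is moved stays moved. The work goes in short steps, Python scripts to look and compute and a tool call to move; the robot and the scene stay as the last step left them, time stands still between calls to the robot, and variables do not carry over. Pictures are saved under pics/ and viewed, and the job is handed in when it is done.

Besides the shell and the picture viewer there is one more tool, called after "Call:" as a command line: name --pt "numbers of a row" for each row, then --argument value for the rest. send_rows: Moves the arm, as the interface text tells. Its arguments: {"type":"object","properties":{"series":{"type":"array"},"force":{"type":"number"}},"required":["series"]}

```bash
ls; mkdir -p pics
cat > h.py <<'E'
import numpy as np,cv2,pickle
from station import ctrl
def K(c):
    f=240/np.tan(np.radians(c['fov_y'])/2); return np.array([[f,0,c['cx']],[0,f,c['cy']],[0,0,1]])
def snap(n,out):
    c=ctrl.camera(n); cv2.imwrite('pics/%s.png'%out,c['pixels'][:,:,::-1]); pickle.dump(c,open('pics/%s.pkl'%out,'wb')); return c
def ray(c,u,v):
    d=np.array([c['k1'],0,0,0,0]) # r^2 on undistorted
    p=cv2.undistortPoints(np.array([[[u,v]]],float),K(c),d)[0,0]
    return np.array([p[0],p[1],1.])
def world(c,u,v,z=None):
    r=ray(c,u,v); z=c['z_map'][int(round(v)),int(round(u))] if z is None else z
    return np.array(c['R']).T@(r*z-np.array(c['t']))
def onplane(c,u,v,h):
    R=np.array(c['R']);o=-R.T@np.array(c['t']);d=R.T@ray(c,u,v); return o+d*(h-o[2])/d[2]
def proj(c,X):
    p=np.array(c['R'])@X+np.array(c['t']); x=p[:2]/p[2]; x=x*(1+c['k1']*(x@x)); k=K(c); return k[0,0]*x[0]+c['cx'],k[1,1]*x[1]+c['cy']
E
python3 - <<'E'
from h import *
for n in ['scene','side','wrist']:
    c=snap(n,n+'0'); print(n,c['fov_y'],c['k1'],(-np.array(c['R']).T@c['t']).round(3))
o=ctrl.get_obs();print({k:np.round(v,3) for k,v in o.items()})
E
```

```text
pics
scene 56.41183981316912 0.024516081056707453 [0.984 0.327 1.004]
side 44.15911370383307 0.005719567281653165 [ 1.178 -0.691  0.964]
wrist 70.60830709855063 -0.010125337662086719 [ 0.315 -0.458  0.385]
{'time_s': np.float64(0.15), 'qpos': array([-1.186,  0.3  ,  1.521,  0.   ,  1.321, -0.067]), 'joint_vel': array([-0.   , -0.002, -0.001, -0.002, -0.001, -0.001]), 'tau': array([ 2.0000e-03, -5.3196e+01, -3.5282e+01,  7.1000e-02,  2.4000e-02,
       -0.0000e+00]), 'ee_pos': array([ 0.24 , -0.495,  0.224]), 'eef_rot': array([-3.141, -0.   ,  0.452]), 'force': array([0.102, 0.526, 0.043]), 'moment': array([ 0.057, -0.01 , -0.007]), 'grip_width': np.float64(0.094)}
```

View pics/scene0.png

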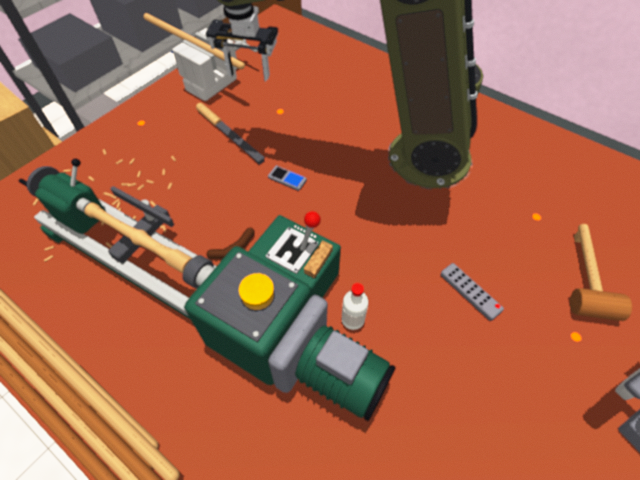

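View pics/side0.png

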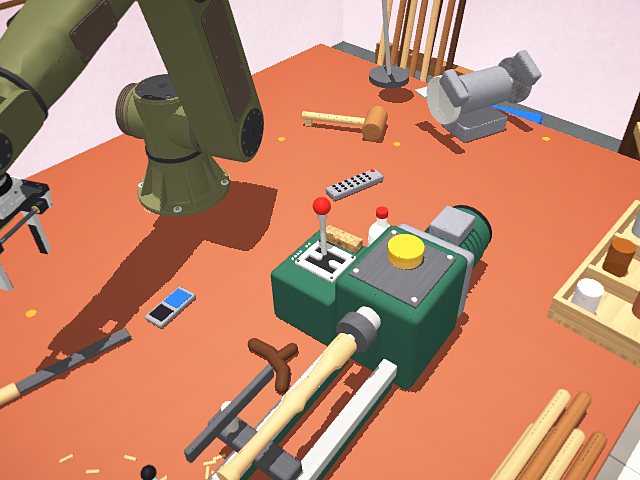

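View pics/wrist0.png

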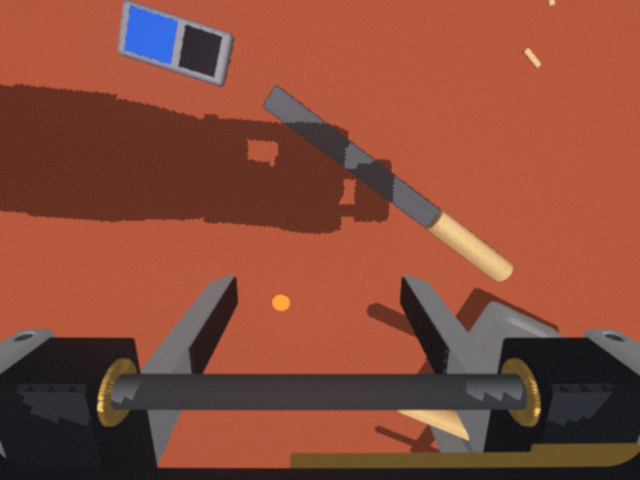

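Scene view: ball at about (312,218), gate at (293,250). Side view: ball at (322,206), gate at (325,260). The lever leans back towards the robot in the left slot. I'll enlarge both to get precise pixel positions.

Run:
```python
from h import *
for n,(x,y,w,h) in {'side0':(262,190,110,100),'scene0':(240,200,110,90)}.items():
    im=cv2.imread(f'pics/{n}.png')[y:y+h,x:x+w]
    cv2.imwrite(f'pics/{n}c.png',cv2.resize(im,None,fx=6,fy=6,interpolation=cv2.INTER_CUBIC))
for n in ['side0','scene0']:
    c=pickle.load(open(f'pics/{n}.pkl','rb'));p=c['pixels'].astype(int)
    m=((p[:,:,0]>120)&(p[:,:,1]<45)&(p[:,:,2]<45)).astype(np.uint8)
    _,_,st,ce=cv2.connectedComponentsWithStats(m)
    for s,q in zip(st[1:],ce[1:]):
        if s[4]>60:
            print(n,s,q, world(c,*q)); 
            z=c['z_map'][int(q[1]),int(q[0])]; r=ray(c,*q); 
            d=np.array(c['R']).T@(r/np.linalg.norm(r)); print('center',world(c,*q)+d*0.018)
```

```text
side0 [313 199  18  16 135] [321.74814815 208.48888889] [ 0.55329089 -0.03663929  0.24292157]
center [ 0.54356882 -0.02646529  0.23169788]
scene0 [304 212  16  15 196] [311.80612245 219.1122449 ] [ 0.55297158 -0.02203979  0.25516404]
center [ 0.54464793 -0.02877509  0.24069502]
scene0 [352 284  11  12 105] [357.05714286 289.18095238] [0.5855139  0.12330041 0.16167273]
center [0.57799682 0.11946361 0.14577391]
```

View pics/side0c.png

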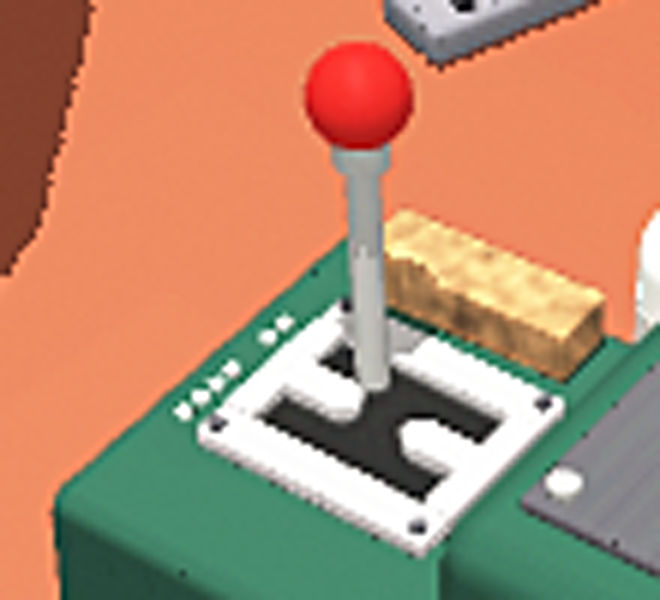

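View pics/scene0c.png

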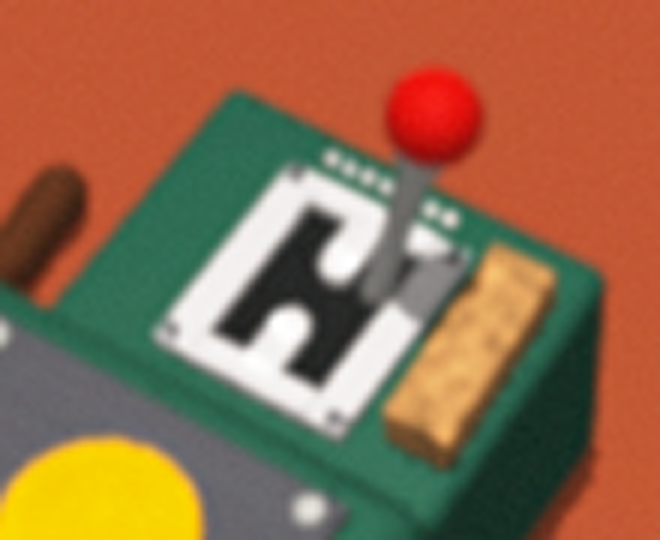

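```bash
cat > fit.py <<'E'
from h import *
from scipy.optimize import least_squares
cs={n:pickle.load(open(f'pics/{n}.pkl','rb')) for n in ['side0','scene0']}
off={'side0':(262,190),'scene0':(240,200)}
pt=lambda n,u,v:((u+.5)/6-.5+off[n][0],(v+.5)/6-.5+off[n][1])
C={'side0':[(200,432),(420,552),(565,405),(340,303)],'scene0':[(290,163),(157,335),(340,438),None]}
L=[(-.047,-.042),(.047,-.042),(.047,.042),(-.047,.042)]
def res(p,ns=('side0','scene0')):
    r=[]
    for n in ns:
        for q,l in zip(C[n],L):
            if q is None: continue
            c_,s=np.cos(p[2]),np.sin(p[2])
            X=np.array([p[0]+c_*l[0]-s*l[1],p[1]+s*l[0]+c_*l[1],.141])
            r+=list(np.subtract(proj(cs[n],X),pt(n,*q)))
    return r
for ns in [('side0',),('scene0',),('side0','scene0')]:
    s=least_squares(res,[.6,-.03,0],args=(ns,));print(ns,s.x.round(4),np.round(s.fun,1))
P=s.x
B={'side0':(359,96),'scene0':(434,116)}
b=least_squares(lambda X:np.concatenate([np.subtract(proj(cs[n],X),pt(n,*B[n])) for n in B]),[.54,-.03,.24])
print('ball',b.x,b.fun)
R=np.array([[np.cos(P[2]),-np.sin(P[2])],[np.sin(P[2]),np.cos(P[2])]])
l=R.T@(b.x[:2]-P[:2]);print('ball local',l,'shift~',l[0]/.215,'select~',-l[1]/.215, 'len',np.sqrt(l@l+(b.x[2]-.03)**2))
E
python3 fit.py
python3 - <<'E'
from h import *
c=pickle.load(open('pics/side0.pkl','rb'))
o=-np.array(c['R']).T@c['t']
E
```

```text
('side0',) [ 0.5826 -0.061   0.1149] [-1.1  0.5  0.3 -0.1  0.3  0.1  0.5 -0.6]
('scene0',) [ 0.5813 -0.0587  0.1099] [ 0.3  0.  -0.5  0.2  0.2 -0.2]
('side0', 'scene0') [ 0.5817 -0.0599  0.1144] [-1.   0.   0.4 -0.6  0.3 -0.4  0.6 -1.1 -0.3 -0.1 -1.   0.1 -0.2 -0.4]
ball [ 0.54464512 -0.02860323  0.24108341] [-0.09093077 -0.08572404 -0.04802757  0.12549161]
ball local [-0.03325777  0.0352869 ] shift~ -0.1546872893470162 select~ -0.16412512045631095 len 0.21658127622597526
```

```bash
cat > go.py <<'E'
from h import *
from scipy.spatial.transform import Rotation as Ro
import sys
O=np.array([.5818,-.0600]);Y=.114
def loc(p):
    c,s=np.cos(Y),np.sin(Y);d=np.array(p[:2])-O;return np.array([c*d[0]+s*d[1],-s*d[0]+c*d[1],p[2]])
def wor(l):
    c,s=np.cos(Y),np.sin(Y);return np.array([O[0]+c*l[0]-s*l[1],O[1]+s*l[0]+c*l[1],l[2]])
if __name__=='__main__':
    o=ctrl.get_obs();R=Ro.from_euler('xyz',o['eef_rot'])
    print('t',round(float(o['time_s']),2),'loc',loc(o['ee_pos']).round(4),'rpy',np.round(o['eef_rot'],3),'F',np.round(o['force'],1),'w',np.round(o['grip_width'],4))
    T=Ro.from_euler('xyz',[np.pi,0,Y])
    for a in sys.argv[1:]:
        l=np.array(eval(a))
        print(l,'rot',np.degrees((R.inv()*T).as_rotvec()).round(2),'shift',R.inv().apply(wor(l)-o['ee_pos']).round(4))
E
python3 go.py "[-.095,.034,.244]"; python3 -c "
from station import ctrl;print(ctrl.finger_overhang)"
```

```text
t 0.15 loc [-0.389 -0.393  0.224] rpy [-3.141 -0.     0.452] F [0.1 0.5 0. ] w 0.0939
[-0.095  0.034  0.244] rot [-0.05  0.   19.35] shift [ 0.4189 -0.3054 -0.0197]
0.019
```

Call:
send_rows --pt "0 0 3 0.01 -0.01 -0.02 -1" --pt "0 0 6 0.035 -0.025 -0.02 -1" --pt "0 0 9 0.065 -0.047 -0.02 -1" --pt "0 0 12 0.095 -0.07 -0.02 -1" --pt "0 0 15 0.125 -0.092 -0.02 -1" --pt "0 0 18 0.155 -0.113 -0.02 -1" --pt "0 0 19.35 0.185 -0.135 -0.02 -1" --pt "0 0 19.35 0.2 -0.146 -0.02 -1" --force 20

```text
time_s: 0.95
ee_pos: [0.3571, -0.274, 0.2445]
eef_rot: [-3.141, -0.0, 0.115]
force: [0.5, -0.4, -0.6]
grip_width: 0.0331
```

```bash
python3 go.py "[-.095,.034,.244]"
```

```text
t 0.95 loc [-0.2476 -0.1871  0.2445] rpy [-3.141 -0.     0.115] F [ 0.5 -0.4 -0.6] w 0.0331
[-0.095  0.034  0.244] rot [-0.01 -0.01  0.04] shift [ 0.1528 -0.221   0.0005]
```

Call:
send_rows --pt "0 0 0 0.015 -0.03 0 -1" --pt "0 0 0 0.035 -0.06 0 -1" --pt "0 0 0 0.06 -0.095 0 -1" --pt "0 0 0 0.085 -0.13 0 -1" --pt "0 0 0 0.11 -0.165 0 -1" --pt "0 0 0 0.135 -0.2 0 -1" --pt "0 0 0 0.15 -0.22 0 -1" --pt "0 0 0 0.152 -0.221 0 -1"

```text
time_s: 1.75
ee_pos: [0.4828, -0.0371, 0.2441]
eef_rot: [-3.141, 0.001, 0.117]
force: [0.9, -0.0, 0.2]
grip_width: 0.0004
```

```bash
python3 go.py "[-.061,.034,.244]"
python3 - <<'E'
from h import *
for n in ['scene','side']: snap(n,n+'1')
a=cv2.imread('pics/side1.png')[130:310,200:400];b=cv2.imread('pics/scene1.png')[130:310,200:400]
cv2.imwrite('pics/c1.png',cv2.resize(np.hstack([a,b]),None,fx=2,fy=2,interpolation=cv2.INTER_CUBIC))
E
```

```text
t 1.75 loc [-0.0957  0.034   0.2441] rpy [-3.141e+00  1.000e-03  1.170e-01] F [ 0.9 -0.   0.2] w 0.0004
[-0.061  0.034  0.244] rot [-0.02  0.03  0.18] shift [0.0347 0.0001 0.0001]
```

View pics/c1.png

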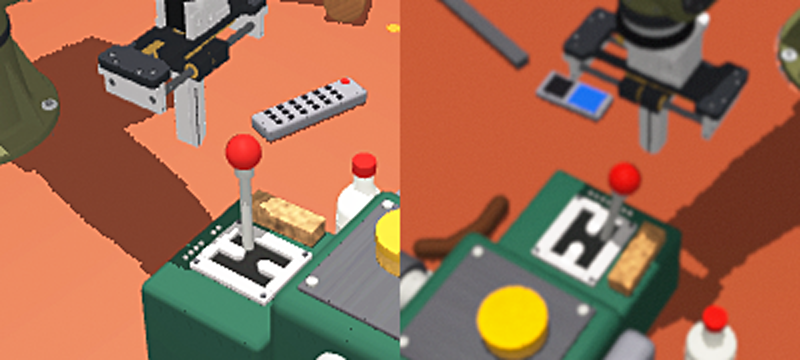

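The closed fingers stand behind the ball (ball at (243,152) in the left half of the picture, fingertip at (195,140)). Next I push forward most of the way, then check.

Call:
send_rows --pt "0 0 0 0.015 0 0 -1" --pt "0 0 0 0.028 0 0 -1" --pt "0 0 0 0.034 0 0 -1" --pt "0 0 0 0.04 0 0 -1" --pt "0 0 0 0.046 0 0 -1" --pt "0 0 0 0.052 0 0 -1" --pt "0 0 0 0.058 0 0 -1" --pt "0 0 0 0.06 0 0 -1"

```text
time_s: 2.65
ee_pos: [0.5422, -0.0324, 0.2444]
eef_rot: [3.142, 0.0, 0.114]
force: [-2.7, -0.0, 2.4]
grip_width: 0.0003
```

```bash
cat > ball.py <<'E'
from h import *
from go import loc
from scipy.optimize import least_squares
import sys
tag=sys.argv[1]; q={};cs={}
ims=[]
for n in ['scene','side']:
    c=cs[n]=snap(n,n+tag);p=c['pixels'].astype(int)
    m=((p[:,:,0]>110)&(p[:,:,1]<75)&(p[:,:,2]<75)&(p[:,:,0]>2.6*p[:,:,1])&(p[:,:,1]-p[:,:,2]<22)).astype(np.uint8)
    m[:190]=0;m[262:]=0;m[:,:270]=0;m[:,345:]=0
    _,_,st,ce=cv2.connectedComponentsWithStats(m); i=1+np.argmax(st[1:,4]); s=st[i]
    q[n]=(s[0]+(s[2]-1)/2,s[1]+(s[3]-1)/2); print(n,s,q[n])
    im=cv2.cvtColor(c['pixels'],cv2.COLOR_RGB2BGR)[175:305,250:380]; ims.append(cv2.resize(im,None,fx=3,fy=3,interpolation=cv2.INTER_CUBIC))
cv2.imwrite(f'pics/c{tag}.png',np.hstack(ims))
b=least_squares(lambda X:np.concatenate([np.subtract(proj(cs[n],X),q[n]) for n in q]),[.56,-.03,.24])
l=loc(b.x);print('ball loc',l.round(4),'resid',b.fun.round(1),'shift',np.arctan2(l[0],l[2]-.03).round(3),'select',np.arctan2(-l[1],l[2]-.03).round(3))
E
python3 go.py; python3 ball.py 2
```

```text
t 2.65 loc [-0.0362  0.0319  0.2444] rpy [3.142 0.    0.114] F [-2.7 -0.   2.4] w 0.0003
scene [298 219  17  16 206] (np.float64(306.0), np.float64(226.5))
side [323 201  18  18 259] (np.float64(331.5), np.float64(209.5))
ball loc [-0.0092  0.0357  0.2423] resid [-0.1  0.2 -0.2 -0.1] shift -0.043 select -0.166
```

View pics/c2.png

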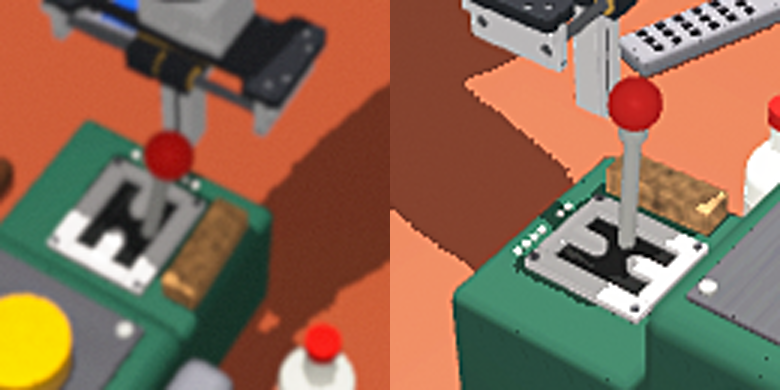

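Ball at (168,155) and (635,104), just in front of the fingertip, at about shift -0.043. I'll push 9.5 mm more, then back off and swing round to the left side.

Call:
send_rows --pt "0 0 0 0.003 0 0 -1" --pt "0 0 0 0.006 0 0 -1" --pt "0 0 0 0.0095 0 0 -1" --pt "0 0 0 0.0095 0 0 -1" --pt "0 0 0 0.0 0 0 -1" --pt "0 0 0 -0.015 0 0 -1" --pt "0 0 0 -0.025 0 0 -1" --pt "0 0 0 -0.025 0 0 -1"

```text
time_s: 3.55
ee_pos: [0.5161, -0.0354, 0.2448]
eef_rot: [3.141, -0.001, 0.114]
force: [0.2, 0.5, 0.6]
grip_width: 0.0006
```

```bash
python3 ball.py 3; python3 go.py "[-.060,.085,.244]" "[0,.085,.244]"
```

```text
scene [295 222  17  16 211] (np.float64(303.0), np.float64(229.5))
side [327 202  18  18 257] (np.float64(335.5), np.float64(210.5))
ball loc [0.0012 0.0351 0.2445] resid [ 0. -0.  0.  0.] shift 0.006 select -0.162
t 3.65 loc [-0.0615  0.0319  0.2448] rpy [ 3.141e+00 -1.000e-03  1.140e-01] F [-0.4 -0.5 -0.1] w 0.0006
[-0.06   0.085  0.244] rot [ 0.01 -0.05 -0.01] shift [ 0.0015 -0.0531  0.0008]
[0.    0.085 0.244] rot [ 0.01 -0.05 -0.01] shift [ 0.0615 -0.0531  0.0008]
```

View pics/c3.png

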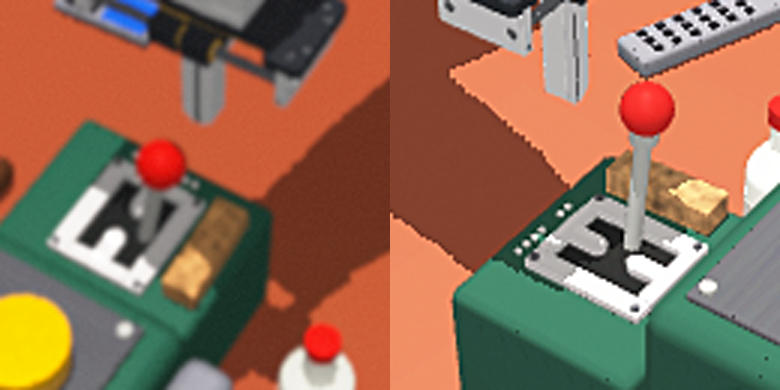

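The lever is at about neutral (ball at (160,165) and (646,109)), and the fingers are clear behind it. Next I go left, forward beside the ball, then push right.

Call:
send_rows --pt "0 0 0 0 -0.02 0.001 -1" --pt "0 0 0 0 -0.045 0.001 -1" --pt "0 0 0 0.002 -0.055 0.001 -1" --pt "0 0 0 0.022 -0.055 0.001 -1" --pt "0 0 0 0.045 -0.055 0.001 -1" --pt "0 0 0 0.06 -0.055 0.001 -1" --pt "0 0 0 0.062 -0.055 0.001 -1" --pt "0 0 0 0.062 -0.055 0.001 -1"

```text
time_s: 4.45
ee_pos: [0.5723, 0.0262, 0.243]
eef_rot: [-3.142, 0.001, 0.114]
force: [-0.2, -0.8, -0.9]
grip_width: 0.0005
```

```bash
python3 ball.py 4; python3 go.py "[0.001,.0655,.244]" "[0.001,0.010,.244]" "[0.001,0,.244]"
```

```text
scene [296 221  16  17 198] (np.float64(303.5), np.float64(229.0))
side [327 202  18  18 260] (np.float64(335.5), np.float64(210.5))
ball loc [0.0004 0.0355 0.2444] resid [-0.1  0.3 -0.2 -0.2] shift 0.002 select -0.164
t 4.55 loc [-1.000e-04  8.680e-02  2.434e-01] rpy [3.142 0.    0.114] F [ 0.5 -0.2 -0. ] w 0.0004
[0.001  0.0655 0.244 ] rot [0.   0.01 0.  ] shift [ 0.0011  0.0213 -0.0006]
[0.001 0.01  0.244] rot [0.   0.01 0.  ] shift [ 0.0011  0.0768 -0.0006]
[0.001 0.    0.244] rot [0.   0.01 0.  ] shift [ 0.0011  0.0868 -0.0006]
```

View pics/c4.png

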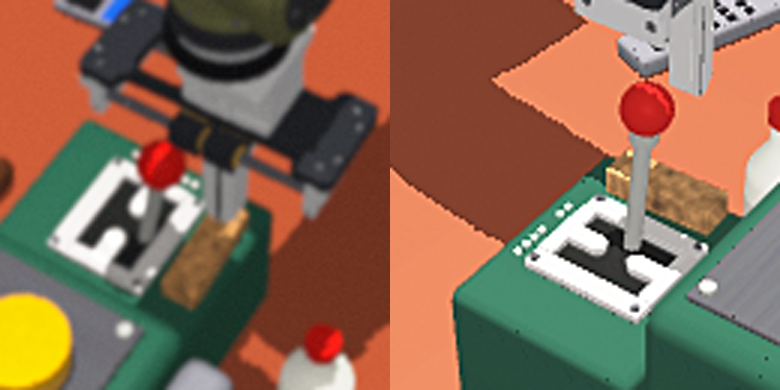

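The fingers stand left of the ball (fingertip at (225,215) and (690,90)). I push right, stopping mid-channel to check.

Call:
send_rows --pt "0 0 0 0.001 0.012 0 -1" --pt "0 0 0 0.001 0.02 0 -1" --pt "0 0 0 0.001 0.026 0 -1" --pt "0 0 0 0.001 0.032 0 -1" --pt "0 0 0 0.001 0.038 0 -1" --pt "0 0 0 0.001 0.044 0 -1" --pt "0 0 0 0.001 0.05 0 -1" --pt "0 0 0 0.001 0.05 0 -1"

```text
time_s: 5.35
ee_pos: [0.579, -0.0239, 0.2434]
eef_rot: [3.141, 0.0, 0.114]
force: [-0.9, 2.4, 1.7]
grip_width: 0.0003
```

```bash
python3 ball.py 5; python3 go.py  "[0.001,-.0025,.244]"
```

```text
scene [285 215  11  17 134] (np.float64(290.0), np.float64(223.0))
side [318 208  18  19 270] (np.float64(326.5), np.float64(217.0))
ball loc [0.0026 0.0045 0.2488] resid [ 0.2 -0.4  0.3  0.3] shift 0.012 select -0.021
t 5.45 loc [0.0013 0.0368 0.2433] rpy [3.141 0.    0.114] F [0.2 1.9 1.4] w 0.0002
[ 0.001  -0.0025  0.244 ] rot [ 0.01  0.01 -0.01] shift [-0.0003  0.0393 -0.0007]
```

View pics/c5.png

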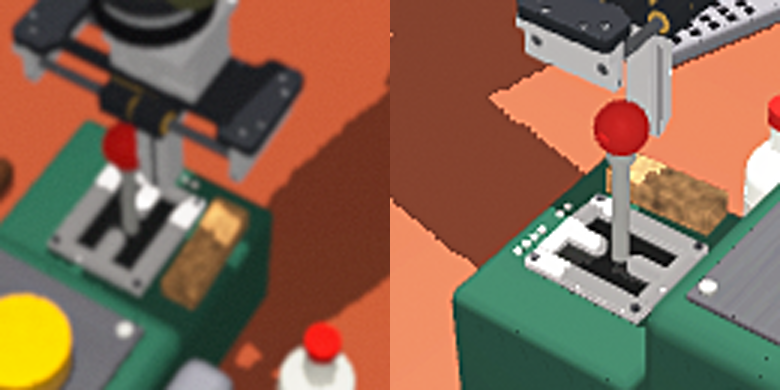

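The lever is mid-channel (ball at (120,148) and (621,127)) and moving freely. I continue right, then retreat left and back.

Call:
send_rows --pt "0 0 0 0 0.007 0 -1" --pt "0 0 0 0 0.014 0 -1" --pt "0 0 0 0 0.02 0 -1" --pt "0 0 0 0 0.026 0 -1" --pt "0 0 0 0 0.032 0 -1" --pt "0 0 0 0 0.038 0 -1" --pt "0 0 0 0 0.039 0 -1" --pt "0 0 0 0 0.039 0 -1"

```text
time_s: 6.25
ee_pos: [0.5833, -0.0621, 0.2431]
eef_rot: [-3.141, 0.001, 0.114]
force: [0.0, 1.6, -1.5]
grip_width: 0.0003
```

Call:
send_rows --pt "0 0 0 0 -0.008 0 -1" --pt "0 0 0 0 -0.024 0 -1" --pt "0 0 0 0 -0.03 0 -1" --pt "0 0 0 -0.015 -0.03 0 -1" --pt "0 0 0 -0.04 -0.03 0 -1" --pt "0 0 0 -0.062 -0.03 0 -1" --pt "0 0 0 -0.065 -0.03 0 -1" --pt "0 0 0 -0.065 -0.03 0 -1"

```text
time_s: 7.05
ee_pos: [0.5156, -0.0391, 0.244]
eef_rot: [3.141, -0.001, 0.114]
force: [0.4, 0.7, -0.2]
grip_width: 0.0002
```

```bash
python3 ball.py 6; python3 go.py  "[-.065,-.034,.244]" "[.0245,-.034,.242]"
```

```text
scene [270 209  16  15 197] (np.float64(277.5), np.float64(216.0))
side [306 220  18  19 271] (np.float64(314.5), np.float64(229.0))
ball loc [-0.001  -0.0305  0.2426] resid [-0.1  0.2 -0.2 -0.1] shift -0.005 select 0.143
t 7.15 loc [-0.063   0.0281  0.2436] rpy [ 3.142 -0.     0.114] F [-0.1  0.3 -0.3] w 0.0004
[-0.065 -0.034  0.244] rot [ 0.   -0.03  0.02] shift [-0.0021  0.0621 -0.0004]
[ 0.0245 -0.034   0.242 ] rot [ 0.   -0.03  0.02] shift [0.0874 0.0622 0.0016]
```

View pics/c6.png

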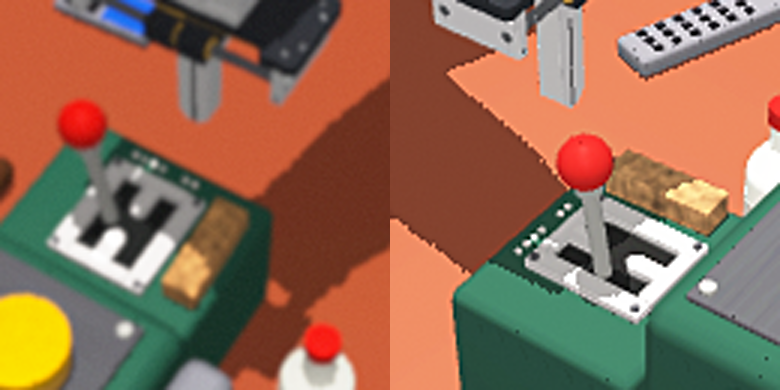

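The lever is in neutral at the right-hand slot (ball at (82,125) and (585,162)), select about 0.14. I move right to behind the ball, then push forward.

Call:
send_rows --pt "0 0 0 -0.002 0.02 0 -1" --pt "0 0 0 -0.002 0.045 0 -1" --pt "0 0 0 -0.002 0.06 0 -1" --pt "0 0 0 0.01 0.06 0 -1" --pt "0 0 0 0.025 0.06 0 -1" --pt "0 0 0 0.033 0.06 0 -1" --pt "0 0 0 0.039 0.06 0 -1" --pt "0 0 0 0.045 0.06 0 -1"

```text
time_s: 7.95
ee_pos: [0.5671, -0.0939, 0.2434]
eef_rot: [3.142, 0.001, 0.114]
force: [-2.2, -0.0, 1.2]
grip_width: 0.0004
```

Call:
send_rows --pt "0 0 0 0.006 0 0 -1" --pt "0 0 0 0.012 0 0 -1" --pt "0 0 0 0.018 0 0 -1" --pt "0 0 0 0.024 0 0 -1" --pt "0 0 0 0.028 0 0 -1" --pt "0 0 0 0.028 0 0 -1"

```text
time_s: 8.55
ee_pos: [0.5952, -0.0906, 0.2431]
eef_rot: [-3.141, 0.0, 0.114]
force: [-0.3, 0.8, -0.7]
grip_width: 0.0006
```

```bash
python3 ball.py 7; python3 go.py  "[.0245,-.033,.242]"
```

```text
scene [270 222   5  15  58] (np.float64(272.0), np.float64(229.0))
side [321 229  20  19 283] (np.float64(330.5), np.float64(238.0))
ball loc [ 0.0304 -0.025   0.2335] resid [-0.5  1.1 -0.8 -0.7] shift 0.148 select 0.122
t 8.65 loc [ 0.0096 -0.032   0.2435] rpy [-3.142e+00 -1.000e-03  1.140e-01] F [ 0.3 -0.2  0.6] w 0.0003
[ 0.0245 -0.033   0.242 ] rot [-0.   -0.04  0.01] shift [0.0149 0.001  0.0015]
```

View pics/c7.png

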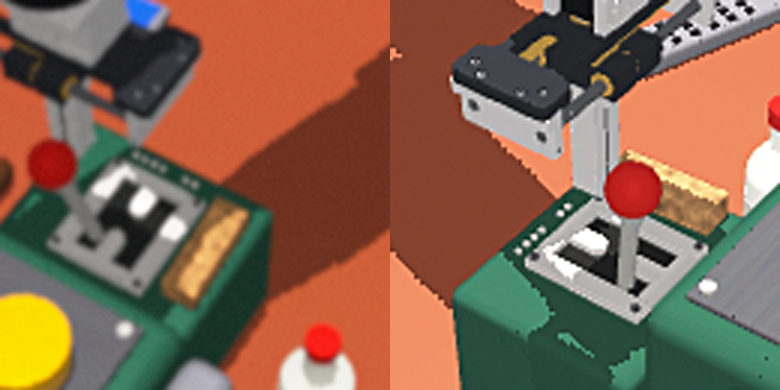

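The lever is going into third (ball at (52,165) and (632,190)). The scene ball was clipped by my mask, so I'll widen it. I approach the stop slowly.

Call:
send_rows --pt "0 0 0 0.003 0 0 -1" --pt "0 0 0 0.006 0 0 -1" --pt "0 0 0 0.009 0 0 -1" --pt "0 0 0 0.011 0 0 -1" --pt "0 0 0 0.012 0 0 -1" --pt "0 0 0 0.012 0 0 -1"

```text
time_s: 9.25
ee_pos: [0.6068, -0.0894, 0.2434]
eef_rot: [-3.142, -0.0, 0.114]
force: [-1.4, -0.4, -0.8]
grip_width: 0.0001
```

```bash
sed -i 's/m\[:,:270\]/m[:,:240]/' ball.py; python3 ball.py 8; python3 go.py  "[.0245,-.033,.242]"
```

```text
scene [255 226  17  17 211] (np.float64(263.0), np.float64(234.0))
side [327 232  18  19 280] (np.float64(335.5), np.float64(241.0))
ball loc [ 0.0496 -0.0324  0.2388] resid [ 0.2 -0.4  0.3  0.2] shift 0.233 select 0.154
t 9.35 loc [ 0.0215 -0.0321  0.2436] rpy [ 3.141 -0.     0.114] F [-1.2  0.5 -0.6] w 0.0005
[ 0.0245 -0.033   0.242 ] rot [ 0.01 -0.03  0.01] shift [0.003  0.0009 0.0016]
```

View pics/c8.png

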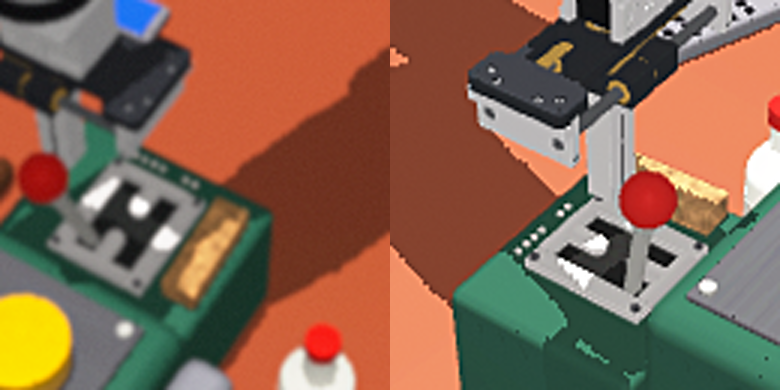

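Call:
send_rows --pt "0 0 0 0.001 0 0 -1" --pt "0 0 0 0.002 0 0 -1" --pt "0 0 0 0.002 0 0 -1"

```text
time_s: 9.65
ee_pos: [0.6087, -0.0892, 0.2434]
eef_rot: [-3.142, 0.0, 0.114]
force: [-2.8, -0.1, -1.2]
grip_width: 0.0006
```

Call:
send_rows --pt "0 0 0 0.0005 0 0 -1" --pt "0 0 0 0.001 0 0 -1" --pt "0 0 0 0.001 0 0 -1"

```text
time_s: 9.95
ee_pos: [0.6096, -0.0891, 0.2433]
eef_rot: [-3.142, 0.0, 0.114]
force: [-4.6, -0.4, -1.9]
grip_width: 0.0001
```

The force is just starting to rise and the fingertip position matches the stop. I back away.

Call:
send_rows --pt "0 0 0 -0.005 0 0 -1" --pt "0 0 0 -0.02 0 0 -1" --pt "0 0 0 -0.045 0 0 -1" --pt "0 0 0 -0.075 0 0 -1" --pt "0 0 0 -0.1 0 0 -1" --pt "0 0 0 -0.11 0 0 -1" --pt "0 0 0 -0.11 0 0 -1" --pt "0 0 0 -0.11 0 0 -1"

```text
time_s: 10.75
ee_pos: [0.5012, -0.1016, 0.2438]
eef_rot: [3.141, -0.001, 0.114]
force: [0.7, -1.1, -0.2]
grip_width: 0.0007
```

```bash
python3 ball.py 9; python3 go.py
```

```text
scene [254 227  18  16 222] (np.float64(262.5), np.float64(234.5))
side [328 233  17  19 268] (np.float64(336.0), np.float64(242.0))
ball loc [ 0.051  -0.033   0.2377] resid [ 0.1 -0.2  0.2  0.1] shift 0.241 select 0.158
t 10.85 loc [-0.0848 -0.0321  0.2433] rpy [-3.142 -0.     0.114] F [-0.   0.4  0.8] w 0.0005
```

View pics/c9.png

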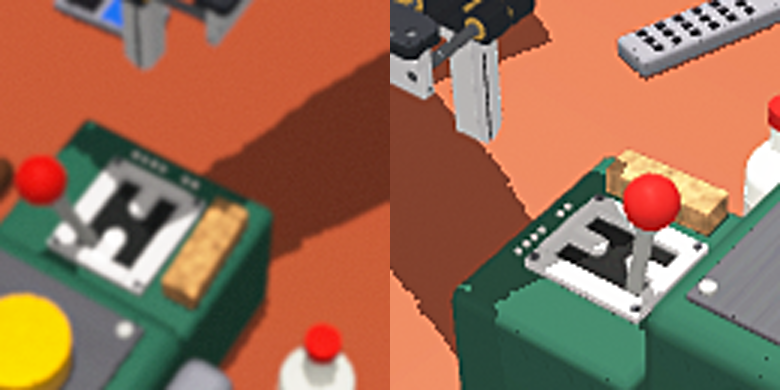

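View pics/scene9.png

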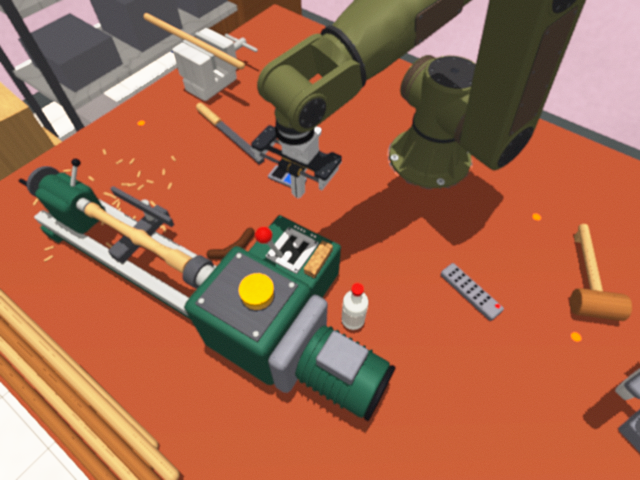

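The ball is at (263,235) in the scene view, home in third (far right). Everything else is where it started and the fingers are clear.

```bash
python3 -c "
from station import ctrl
print(ctrl.hand_in())"
```

```text
the job is handed in; nothing more can be done
None
```

The lever is in third, fully home, and the job is handed in. The run took about 11 s of the 48 s allowed.

- **Moves:** With the fingers closed, I pushed the ball forward from second to neutral, across to the right, then straight forward to the stop. I then backed off about 110 mm. Neutral at the right-hand slot measured shift -0.005 and select 0.14. The lever was not pushed towards fourth.
- **Last check:** From both cameras, shift is about 0.24 rad and select about 0.16 rad. The largest force at the end of any move was about 5 N, as the lever reached the stop. The tool reads near zero force now that it is clear.
- **Other things on the bench:** In the last pictures they look where they were; I judged this by eye and did not measure it.
- **Check that failed:** One mid-push reading (shift 0.148) disagreed because my image mask cut off part of the ball. I fixed the mask, and later readings from the two cameras agreed.

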